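# Unscrew the captive cap of an olive-oil tin and tip it back for pouring

### The job

Open the oil tin so that someone can pour from it: unscrew its red captive cap anticlockwise, taking a fresh grip as often as needed, until it is clear of the thread, then tip the cap right back on its hinge as far as it goes and let go. Leave the jug, the jar, the rolling pin and the timer standing undisturbed.

Things in the scene. Friction and masses are not known exactly. Their poses are not given: they have to be found in the camera images.
- oil_tin: A full 3-litre olive-oil tin, gold with cream panels, 100 mm (its x) by 150 mm (its y), 198 mm high; too heavy to shift in this work, treat it as fixed. Origin: centre of its underside, z up. The pouring neck stands on its top at x 0, y +45 mm. A black carry strap lies folded down on the other half of the top, along y from -66 to -2 mm, 14 mm high.
- neck_top (a point): Centre of the mouth of the white plastic pouring neck, hidden under the cap until it is tipped, 30 mm above the tin's top. The neck's tube is 31 mm across, its foot flange 52 mm across and 5 mm high. The upright screw axis passes through this point. The neck was snapped into the tin at an arbitrary angle, so the place of the thread's end cannot be known beforehand.
- cap_grip (a point): Point on the axis of the red screw cap at half its height; 25 mm above the tin's top when tight. The cap is a ribbed cylinder 42 mm across, 22 mm high (11 mm above and below this point). Axes turn with it: z its own axis (up while on the neck), x from the axis towards its hinge (a white bar on its top points there), y along the hinge pin. Dry thread: turning takes about 0.35 N m throughout.
- cap_hinge (a point): Middle of the cap's hinge pin (black, 19 mm long, 5 mm thick, seen beside the cap), 26 mm from the cap's axis and 13 mm lower than cap_grip while shut; axes as cap_grip. An ear of the black retaining ring (42 mm across, 5 mm high, round the neck below the cap) carries it. Ring, hinge and cap turn together about the neck and cannot come off. Anticlockwise from above unscrews, rising 4 mm a turn.
- cap (a joint): Tipping angle of the cap about its hinge pin: 0 shut, growing as the side away from the hinge lifts and the cap swings over the hinge; stop at 2.1 rad. On the thread it is blocked (10 N up lifts it under 1.5 mm). The thread lets go after 3.0 to 4.1 rad of unscrewing; then 3 N tips it, but between hard-gripping pads only if they tilt with it. Turning stop 1.4 rad later. Stiff hinge: stays put.
- jug: Bystander: loose green ceramic jug, 110 mm across, 170 mm high, handle towards its own +y (86 mm out). Origin: centre of its underside.
- jar: Bystander: loose lever-top glass jar with dry pasta, 96 mm across, 147 mm high. Origin: centre of its underside.
- ravioli_pin: Bystander: loose wooden ravioli rolling pin with square pockets, 60 mm thick, 420 mm long over its handles, lying along its own x. Origin: its middle, on its axis.
- timer: Bystander: loose white plastic timer with an orange turning knob, 72 mm across, 48 mm high. Origin: centre of its underside.
Mind the look-alikes: they are no part of the job. There is more than one size of the oil_tin; the job needs the middle-sized.

How it is judged:
By the outcome, as a careful person would: the job done as asked, in the order asked, and still so for the second after the job is handed in, with the robot touching nothing.
It also fails if it takes over 72 s, if anything falls off the work surface, if the arm or the gripper's body presses on something with over 40 N, if the wrist force passes 120 N, or if a joint passes its speed limit or range.

### The arm

A 7-joint arm with a two-finger parallel gripper is mounted at the origin on the work surface. World frame = base frame: x ahead of the robot, y to its left, z up, the work surface at z = 0. Lengths are in m, angles in rad, forces in N, time in s.
With the tool pointing down it reaches from about 0.375 to 0.925 m from the base axis. Payload 3.1 kg.
Tool frame: the origin (TCP) lies between the finger pads; the fingertips stand 17 mm ahead of it and the grasp point (between the pads) lies 2 mm behind it (tip_reach is the distance from the TCP to the fingertips, in m); z points along the fingers, x is the direction in which the jaws open and shut, and the axes are right-handed (so a half turn about z gives the same grasp; the last joint's range is limited). The gripper opens to 85 mm and grips with 20 to 120 N. Pads are 22 mm wide; open, the fingers measure 114 mm over their backs; the gripper's body (76 mm by 85 mm) begins 54 mm behind the grasp point. The pads swing forward as they close: fully open they stand 13 mm farther back than shut.
Start: joints at [1.153, 0.383, 0.044, 1.598, -0.018, 1.161, -0.05], TCP at [0.204, -0.617, 0.248] pointing down, gripper open.
Joint ranges: [-2.61, 2.61], [-0.41, 2.15], [-1.48, 1.57], [0, 2.5], [-1.57, 4.71], [0.05, 1.97], [-2.85, 2.85]. Speed limits (rad/s): [2.79, 2.79, 3.14, 3.14, 3.14, 3.14, 3.14].

### API

Orientations are given as a unit quaternion [w, x, y, z].
In Python, from bench import get_state, camera, camera_params, close_job, tip_reach gives the robot as it stands.
- The arm moves only by the tool apply_moves, never from a script. Its argument "motion" is text: rows parted by semicolons, each of 5 numbers parted by spaces: the shift along the tool's x, y, z in mm, then the turn about the tool's z in degrees, then the opening, from -1 (shut) to 1 (fully open), so that 0 is half open. In form: dx dy dz twist claw; .... A call has 1 to 10 rows; each row is the pose to reach, as a shift and turn from the pose commanded when the call began, along the tool's axes at that moment; what a row does not reach only later rows make up. A row lasts 1/10 s, in which the tool goes at most 50 mm and 8.59 degrees, less where a joint would pass 70% of its speed; a pose out of reach is approached as far as the arm can. A call with a gripper value outside its range is refused whole. The fingers move at their own pace and stop on an object; the grip force is fixed at half the most. Time passes only in rows, so rows that repeat a pose let the fingers close. It gives the time, the measured TCP pose, the force and the opening at its end, in the units of the state.
- get_state(): the state, without advancing time (a new reading comes with each control period).
- camera(name): name is "side" or "top"; returns (picture, depth): 384x512x3 uint8, blue, green, red; 384x512 float32, m along the optical axis (not along the pixel's ray), 0 where there is no reading.
- camera_params(name): a dict with "fx", "fy", "cx", "cy" (pixels), "rvec" (rotation vector, rad) and "tvec" (3), from world to camera coordinates, as OpenCV has them. Camera axes: x right, y down, z forward; pixel columns grow to the right and rows downward; lengths in m; the calibration is good to about 2 mm. A picture is of the moment at which its call begins. camera_params takes no time and is no camera call.
- close_job(): hands the job in, once; it reports no verdict.
The state is a dict: "time": time; "qpos": joint angles; "joint_vel": joint speeds; "tau": joint torques, N m; "ee_pos": TCP position; "tool_rot": TCP orientation; "force": force on the tool from outside, world axes, zero at the start; "moment": the same for the moment, N m; "grip_width": finger opening in m.
Only numpy, scipy, OpenCV 4.12 (cv2) and the standard library are available. Lean on these libraries where they do the work, as an engineer would, in place of code of your own. Each camera call takes 0.05 s, during which the arm holds its last target.

## Working session

There is one attempt and no reset: what is moved stays moved. The work goes in short steps, Python scripts to look and compute and a tool call to move; the robot and the scene stay as the last step left them, time stands still between calls to the robot, and variables do not carry over. Pictures are saved under pics/ and viewed, and the job is handed in when it is done.

Besides the shell and the picture viewer there is one more tool, called after "Call:" by a JSON object that holds its "method" and its "body", one argument or row to a line. apply_moves: Moves the arm, as the interface text tells. Its arguments: {"type":"object","properties":{"motion":{"type":"string"}},"required":["motion"]}

```bash
mkdir -p pics; ls; python3 - <<'E'
from bench import *
import cv2,numpy as np
s=get_state();print(s)
print(tip_reach if not callable(tip_reach) else tip_reach())
for n in("side","top"):
    p,d=camera(n);cv2.imwrite(f"pics/{n}0.png",p);np.save(f"{n}0.npy",d);print(n,camera_params(n))
E
```

```text
pics
{'time': 0.0, 'qpos': array([ 1.15318052,  0.38386218,  0.04385003,  1.5996314 , -0.01790745,
        1.16118917, -0.04991852]), 'joint_vel': array([ 8.59849351e-05, -2.16306514e-04, -8.53453419e-05, -7.86900192e-04,
        2.35974190e-04,  9.78879107e-04,  7.31046732e-04]), 'tau': array([ 9.26130042e-06, -4.33458459e+01,  1.02461535e+00, -2.49514854e+01,
        1.06426011e-02,  1.13013637e-02,  7.70989715e-06]), 'ee_pos': array([ 0.20405127, -0.61616725,  0.24684319]), 'tool_rot': array([-7.29521406e-04,  8.10687850e-01, -5.85477062e-01, -1.13432675e-03]), 'force': array([-0.6290511 , -0.15566299,  0.15843606]), 'moment': array([ 0.02731673, -0.05971073,  0.00994128]), 'grip_width': 0.08559934148041884}
0.017
side {'fx': 497.4957368830894, 'fy': 497.4957368830894, 'cx': 254.0428807728593, 'cy': 198.85601921415017, 'rvec': array([ 2.59470372, -1.13939504,  0.19844704]), 'tvec': array([-0.29909054,  0.43993483,  1.29549939])}
top {'fx': 393.1845080620218, 'fy': 393.1845080620218, 'cx': 255.1002142470502, 'cy': 189.4254802509676, 'rvec': array([ 2.11929784, -2.13674007,  0.21111282]), 'tvec': array([0.04362286, 0.51876981, 1.05555428])}
```

View pics/side0.png

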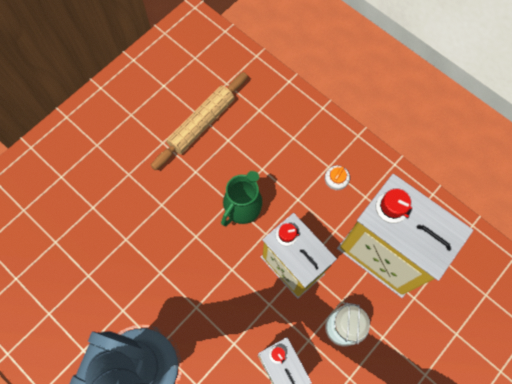

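View pics/top0.png

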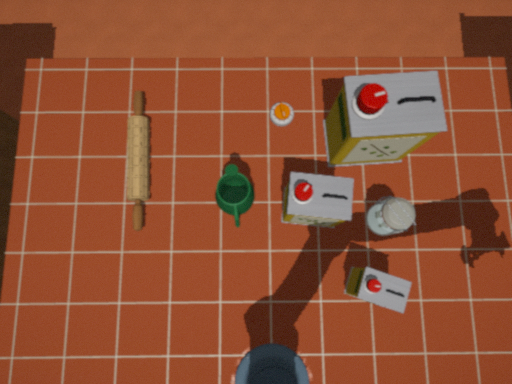

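The tins are: the large one (top 385,115; cap 372,97), the middle one (top 320,197; cap 304,191) and the small one (top 382,288; cap 374,285). The job needs the middle one, so I'll measure all three caps and tops and check a close crop.

```bash
cat > h.py <<'E'
import cv2,numpy as np
from bench import *
def cam(n):
    P=camera_params(n);R=cv2.Rodrigues(P['rvec'])[0];t=np.array(P['tvec']);return P,R,t
def pts(n,d):
    P,R,t=cam(n);v,u=np.mgrid[0:384,0:512]
    c=np.stack([(u-P['cx'])/P['fx']*d,(v-P['cy'])/P['fy']*d,d],-1)
    return (c-t)@R
def proj(n,X):
    P,R,t=cam(n);c=np.atleast_2d(X)@R.T+t
    return np.c_[c[:,0]/c[:,2]*P['fx']+P['cx'],c[:,1]/c[:,2]*P['fy']+P['cy']]
def ray(n,u,v,z):
    P,R,t=cam(n);C=-R.T@t;D=R.T@np.array([(u-P['cx'])/P['fx'],(v-P['cy'])/P['fy'],1.])
    return C+D*(z-C[2])/D[2]
def red(p):
    b,g,r=[p[...,i].astype(int) for i in range(3)]
    return (r>140)&(g<40)&(b<45)
E
python3 - <<'E'
from h import *
for n,bb in(("side",(225,355,195,320)),("top",(265,375,155,245))):
    p=cv2.imread(f"pics/{n}0.png");d=np.load(f"{n}0.npy");X=pts(n,d)
    m=red(p).astype(np.uint8)
    k,l,st,c=cv2.connectedComponentsWithStats(m)
    for i in range(1,k):
        if st[i,4]>60:
            q=X[l==i];q=q[q[:,2]>np.percentile(q[:,2],30)]
            print(n,st[i],c[i],np.median(q,0),q[:,2].max())
    # tin top plane: grey pixels in box
    x0,x1,y0,y1=bb
    hsv=cv2.cvtColor(p,cv2.COLOR_BGR2HSV)
    g=np.zeros(p.shape[:2],bool);g[y0:y1,x0:x1]=True
    t=g&(abs(X[...,2]-.198)<.006)&(hsv[...,1]<60)
    print(n,'top',t.sum(),np.median(X[t],0))
    q=X[t][:,:2].astype(np.float32);print(cv2.minAreaRect(q))
    cv2.imwrite(f"pics/{n}0c.png",cv2.resize(p[y0:y1,x0:x1],None,fx=4.5,fy=4.5,interpolation=cv2.INTER_CUBIC))
E
```

```text
side [382 190  29  27 482] [394.87759336 202.91078838] [ 0.66561875 -0.213578    0.3348305 ] 1.369891971631688
side [280 225  18  16 161] [287.08074534 232.82608696] [ 0.47481753 -0.07028399  0.23422606] 0.2407726422026251
side top 2227 [ 0.46737117 -0.12625377  0.19770299]
((0.4748972952365875, -0.1160803884267807), (0.15388309955596924, 0.103943832218647), 83.15663146972656)
top [361  84  26  25 430] [372.47209302  96.23953488] [ 0.66834379 -0.2130973   0.33639098] 0.3405465902040222
top [295 183  17  17 175] [302.36571429 191.76      ] [ 0.47472731 -0.06945957  0.23522364] 1.13317930857515
top [368 280  11  11  74] [372.59459459 284.81081081] [ 0.26425679 -0.23559875  0.17731249] 1.13317930857515
top top 2256 [ 0.46803228 -0.12451117  0.19867863]
((0.4746449589729309, -0.1171560063958168), (0.15363606810569763, 0.10424082726240158), 83.34188079833984)
```

View pics/side0c.png

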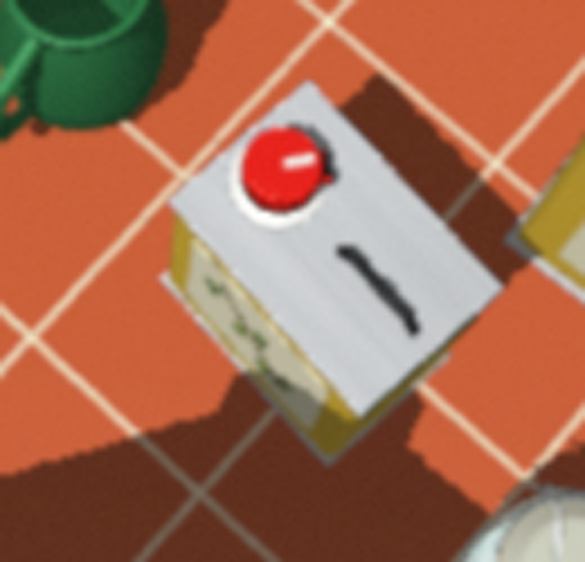

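View pics/top0c.png

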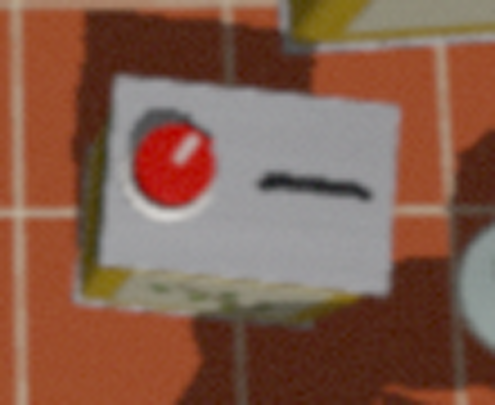

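Middle tin confirmed: its top is at 0.198 m and measures 154×104 mm. Next I'll get the cap axis and the hinge direction.

```bash
python3 - <<'E'
from h import *
for n,bb in(("side",(272,305,217,250)),("top",(290,318,178,206))):
    p=cv2.imread(f"pics/{n}0.png");d=np.load(f"{n}0.npy");X=pts(n,d)
    x0,x1,y0,y1=bb
    g=np.zeros(p.shape[:2],bool);g[y0:y1,x0:x1]=True
    z=X[...,2]
    b,gr,r=[p[...,i].astype(int) for i in range(3)]
    top=g&(z>.228)&(z<.245)
    bar=top&(gr>90)
    print(n,top.sum(),bar.sum(), X[top].mean(0))
    (c,rad)=cv2.minEnclosingCircle(X[top][:,:2].astype(np.float32));print('circ',c,rad, np.median(z[top]))
    # rays at z=.234 for color mask (red or white on cap)
    uv=np.argwhere(bar);w=gr[bar].astype(float)-60
    if len(uv):
        cu=(uv*w[:,None]).sum(0)/w.sum();B=ray(n,cu[1],cu[0],.235);print('bar',cu,B)
        Cc=ray(n,*[np.argwhere(top).mean(0)[i] for i in(1,0)],.234);print('cen',Cc,'ang',np.degrees(np.arctan2(*(B-Cc)[[1,0]])))
        print(uv.tolist(),[ray(n,q[1],q[0],.235)[:2].round(4).tolist() for q in uv])
    print('pred px',proj(n,[[.480,-.072,.234]]))
E
```

```text
side 241 31 [ 0.47953027 -0.07180046  0.23362645]
circ (0.4793703854084015, -0.07126511633396149) 0.021487470716238022 0.2337120145212409
bar [229.41768187 289.91924817] [ 0.48610367 -0.07317032  0.235     ]
cen [ 0.47941425 -0.07187037  0.234     ] ang -10.997159089207157
[[223, 285], [223, 286], [223, 287], [223, 288], [224, 283], [227, 280], [228, 279], [229, 289], [229, 290], [229, 291], [229, 292], [229, 293], [229, 294], [230, 288], [230, 289], [230, 290], [230, 291], [230, 292], [230, 293], [230, 294], [231, 288], [231, 289], [231, 290], [231, 291], [231, 292], [231, 293], [231, 294], [232, 288], [232, 289], [232, 290], [232, 291]] [[0.4901, -0.0542], [0.4917, -0.0559], [0.4933, -0.0577], [0.4949, -0.0594], [0.485, -0.0523], [0.4747, -0.052], [0.4712, -0.0519], [0.4854, -0.0709], [0.487, -0.0726], [0.4886, -0.0744], [0.4902, -0.0761], [0.4918, -0.0779], [0.4934, -0.0796], [0.482, -0.0708], [0.4836, -0.0725], [0.4852, -0.0742], [0.4868, -0.076], [0.4884, -0.0777], [0.49, -0.0795], [0.4916, -0.0812], [0.4801, -0.0724], [0.4817, -0.0741], [0.4833, -0.0759], [0.4849, -0.0776], [0.
[... 730 characters left out ...]
195, 312], [196, 311], [197, 310], [198, 309], [198, 310], [199, 308], [200, 306]] [[0.4934, -0.0773], [0.4934, -0.0797], [0.4934, -0.082], [0.4911, -0.0772], [0.491, -0.0796], [0.491, -0.0819], [0.4887, -0.0748], [0.4887, -0.0772], [0.4887, -0.0795], [0.4887, -0.0818], [0.4863, -0.0724], [0.4863, -0.0748], [0.4863, -0.0771], [0.4863, -0.0794], [0.4862, -0.0911], [0.484, -0.0723], [0.484, -0.0747], [0.4839, -0.077], [0.4838, -0.091], [0.4816, -0.0723], [0.4816, -0.0746], [0.4816, -0.0769], [0.4767, -0.0931], [0.472, -0.0906], [0.4697, -0.0905], [0.4673, -0.0881], [0.465, -0.0857], [0.4627, -0.0833], [0.4626, -0.0856], [0.4603, -0.0809], [0.458, -0.0761]]
pred px [[303.84965014 190.75877714]]
```

```bash
python3 - <<'E'
from h import *
for n in("side","top"):
    p=cv2.imread(f"pics/{n}0.png");d=np.load(f"{n}0.npy");X=pts(n,d)
    hsv=cv2.cvtColor(p,cv2.COLOR_BGR2HSV)
    if n=="top":
      for nm,(x0,x1,y0,y1) in dict(jug=(210,260,160,228),jar=(360,420,190,240),timer=(265,300,95,130),pin=(120,160,85,235),small=(340,415,260,315),big=(320,445,70,165)).items():
        q=X[y0:y1,x0:x1].reshape(-1,3);q=q[(q[:,2]>.02)&(q[:,2]<.4)]
        print(nm,q.min(0).round(3),q.max(0).round(3))
E
```

```text
jug [0.409 0.043 0.02 ] [0.563 0.15  0.176]
jar [ 0.391 -0.369  0.02 ] [ 0.489 -0.278  0.152]
timer [ 0.722 -0.076  0.02 ] [ 0.791 -0.01   0.053]
pin [0.409 0.343 0.02 ] [0.822 0.408 0.063]
small [ 0.194 -0.34   0.02 ] [ 0.304 -0.207  0.181]
big [ 0.595 -0.394  0.02 ] [ 0.755 -0.168  0.341]
```

```bash
cat >> h.py <<'E'
from scipy.spatial.transform import Rotation as Ro
def st():
    s=get_state();q=s['tool_rot'];R=Ro.from_quat([q[1],q[2],q[3],q[0]]).as_matrix()
    az=np.degrees(np.arctan2(R[1,0],R[0,0]))
    print('t',round(s['time'],2),'pos',s['ee_pos'].round(4),'az',az.round(1),'tilt',np.degrees(np.arccos(-R[2,2])).round(2),'q',s['qpos'].round(2),'F',s['force'].round(1),'M',s['moment'].round(2),'w',round(s['grip_width'],4))
    return s,R,az
def go(T,az2=None):
    s,R,az=st();d=R.T@(np.array(T)-s['ee_pos'])*1000
    print('delta mm',d.round(1),'twist', None if az2 is None else -((az2-az+180)%360-180))
E
python3 -c "
from h import *
go([.4795,-.072,.30],-122)
# hinge dir check
for n in('side','top'):
  for a in(-20,-32,-45):
    print(n,a,proj(n,[[.4795+.0165*np.cos(np.radians(a)),-.072+.0165*np.sin(np.radians(a)),.235],[.4795+.004*np.cos(np.radians(a)),-.072+.004*np.sin(np.radians(a)),.235]]).round(1).tolist())
"
```

```text
t 0.1 pos [ 0.2041 -0.6163  0.247 ] az -71.7 tilt 0.14 q [ 1.15  0.38  0.04  1.6  -0.02  1.16 -0.05] F [-0.  -0.9 -0.1] M [-0.01 -0.01 -0.04] w 0.0858
delta mm [-430.2 -432.6  -52. ] twist 50.32919472022695
side -20 [[293.8, 228.0], [289.2, 230.3]]
side -32 [[294.4, 229.3], [289.3, 230.6]]
side -45 [[294.7, 230.8], [289.4, 231.0]]
top -20 [[306.1, 184.3], [304.4, 189.3]]
top -32 [[307.5, 185.0], [304.8, 189.5]]
top -45 [[308.7, 185.9], [305.1, 189.7]]
```

Cap axis ≈ (0.4795, −0.072), cap top at 0.234 as expected, and the hinge azimuth ≈ −32°. I'm moving to above the cap now.

Call:
{"method": "apply_moves", "body": {
  "motion": "0 0 -40 0 1; -25 -25 -63 0 1; -60 -60 -63 8 1; -95 -95 -63 16 1; -130 -130 -63 24 1; -165 -165 -63 32 1; -200 -200 -63 40 1; -235 -235 -63 48 1; -270 -270 -63 50 1; -305 -305 -63 50 1"
}}

```text
time: 1.1
ee_pos: [0.3937, -0.2385, 0.3109]
tool_rot: [-0.0, -0.487, 0.874, 0.0]
force: [0.2, -0.5, 0.2]
grip_width: 0.0856
```

```bash
python3 -c "
from h import *
go([.4795,-.072,.30],-122)"
```

```text
t 1.1 pos [ 0.3937 -0.2385  0.3109] az -121.8 tilt 0.02 q [ 0.68 -0.03 -0.22  1.95 -0.01  1.22 -1.66] F [ 0.2 -0.5  0.2] M [-0.01 -0.08 -0.  ] w 0.0856
delta mm [-186.8   14.7   10.9] twist 0.23406975416187947
```

Call:
{"method": "apply_moves", "body": {
  "motion": "-45 4 3 0 1; -90 8 6 0 1; -135 11 9 0 1; -180 14 11 0 1; -187 15 11 0 1; -187 15 11 0 1; -187 15 11 0 1"
}}

```text
time: 1.8
ee_pos: [0.4783, -0.0748, 0.2998]
tool_rot: [-0.001, -0.487, 0.874, 0.0]
force: [-0.1, -1.0, -0.2]
grip_width: 0.0853
```

```bash
python3 -c "
from h import *
go([.4795,-.072,.229],-122)
for n in('side','top'):
    p,d=camera(n);cv2.imwrite(f'pics/{n}1.png',p);np.save(f'{n}1.npy',d)
p=cv2.imread('pics/side1.png');cv2.imwrite('pics/s1c.png',cv2.resize(p[150:330,200:400],None,fx=3,fy=3))
"
```

```text
t 1.8 pos [ 0.4783 -0.0748  0.2998] az -121.8 tilt 0.09 q [ 0.48  0.04 -0.42  1.9   0.02  1.2  -2.07] F [-0.1 -1.  -0.2] M [-0.03  0.02  0.01] w 0.0853
delta mm [-3.1  0.4 70.8] twist 0.23858171315603727
```

View pics/s1c.png

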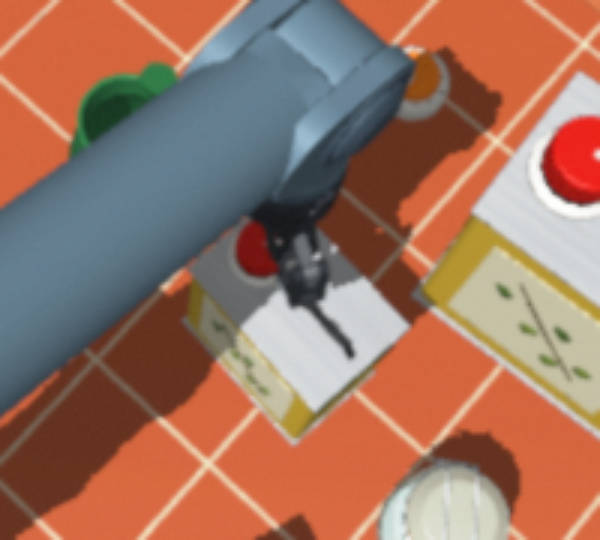

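View pics/top1.png

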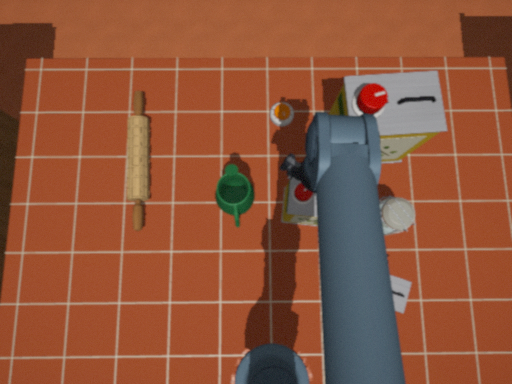

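Call:
{"method": "apply_moves", "body": {
  "motion": "-3 0 25 0 1; -3 0 50 0 1; -3 0 65 0 1; -3 0 71 0 1; -3 0 71 0 1; -3 0 71 0 1"
}}

```text
time: 2.5
ee_pos: [0.4811, -0.0716, 0.2301]
tool_rot: [0.001, -0.487, 0.874, -0.0]
force: [-0.1, 0.1, 0.5]
grip_width: 0.0853
```

```bash
python3 -c "
from h import *
go([.4795,-.072,.229],-122)
for n in('side','top'):
    p,d=camera(n);cv2.imwrite(f'pics/{n}2.png',p);np.save(f'{n}2.npy',d)
p=cv2.imread('pics/side2.png');cv2.imwrite('pics/s2c.png',cv2.resize(p[200:320,240:370],None,fx=5,fy=5,interpolation=cv2.INTER_CUBIC))
"
```

```text
t 2.5 pos [ 0.4811 -0.0716  0.2301] az -121.8 tilt 0.08 q [ 0.47  0.12 -0.43  1.98  0.06  1.05 -2.11] F [-0.1  0.1  0.5] M [-0.02  0.03 -0.  ] w 0.0853
delta mm [1.1 1.1 1.1] twist 0.23954676784927642
```

View pics/s2c.png

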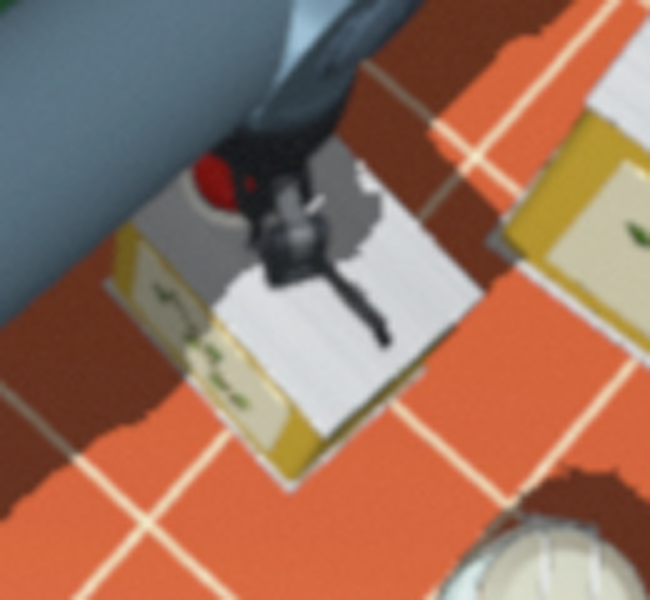

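Call:
{"method": "apply_moves", "body": {
  "motion": "0 0 0 0 -1; 0 0 0 0 -1; 0 0 0 0 -1; 0 0 0 0 -1; 0 0 0 0 -1; 0 0 0 0 -1; 0 0 0 0 -1; 0 0 0 0 -1"
}}

```text
time: 3.4
ee_pos: [0.4804, -0.0716, 0.2301]
tool_rot: [-0.001, -0.487, 0.873, -0.0]
force: [-2.9, -0.6, 6.4]
grip_width: 0.0402
```

```bash
python3 -c "
from h import *
go([.4795,-.072,.229],-122)"
```

```text
t 3.4 pos [ 0.4804 -0.0716  0.2301] az -121.7 tilt 0.08 q [ 0.47  0.12 -0.43  1.98  0.06  1.05 -2.11] F [-2.9 -0.6  6.4] M [-0.22  0.63  0.04] w 0.0402
delta mm [0.8 0.5 1.1] twist 0.31044695530744093
```

Call:
{"method": "apply_moves", "body": {
  "motion": "0 0 0 -4 -1; 0 0 -0.1 -10 -1; 0 0 -0.2 -16 -1; 0 0 -0.3 -22 -1; 0 0 -0.3 -28 -1; 0 0 -0.4 -34 -1; 0 0 -0.5 -40 -1; 0 0 -0.5 -40 -1"
}}

```text
time: 4.2
ee_pos: [0.4804, -0.0711, 0.2306]
tool_rot: [0.0, 0.757, -0.654, -0.0]
force: [-3.2, 0.6, 5.4]
grip_width: 0.0403
```

```bash
python3 -c "
from h import *
st()
for n in('side','top'):
    p,d=camera(n);cv2.imwrite(f'pics/{n}3.png',p);np.save(f'{n}3.npy',d)
p=cv2.imread('pics/side3.png');cv2.imwrite('pics/s3c.png',cv2.resize(p[200:320,240:370],None,fx=5,fy=5,interpolation=cv2.INTER_CUBIC))
"
```

```text
t 4.2 pos [ 0.4804 -0.0711  0.2306] az -81.7 tilt 0.04 q [ 0.51  0.12 -0.47  1.98  0.06  1.06 -1.42] F [-3.2  0.6  5.4] M [-0.04  0.68 -0.12] w 0.0403
```

View pics/s3c.png

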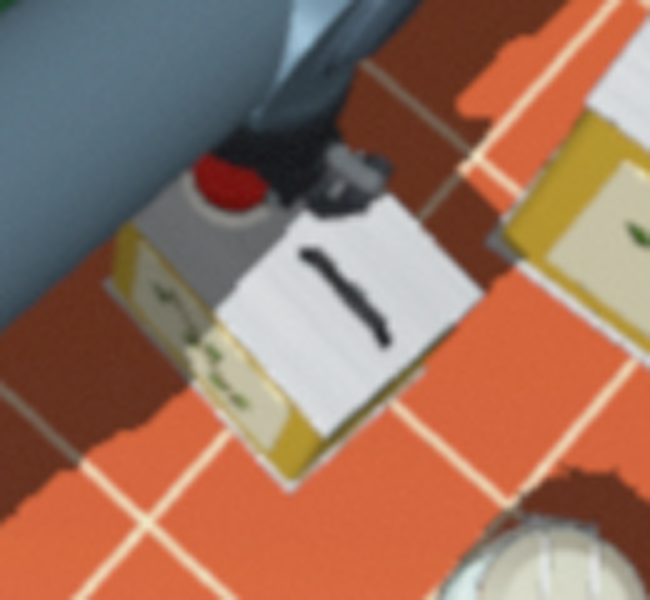

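Call:
{"method": "apply_moves", "body": {
  "motion": "0 0 -0.1 -8 -1; 0 0 -0.2 -16 -1; 0 0 -0.3 -24 -1; 0 0 -0.4 -32 -1; 0 0 -0.4 -40 -1; 0 0 -0.5 -48 -1; 0 0 -0.6 -56 -1; 0 0 -0.7 -64 -1; 0 0 -0.8 -72 -1; 0 0 -0.9 -80 -1"
}}

```text
time: 5.3
ee_pos: [0.4796, -0.0704, 0.2313]
tool_rot: [-0.0, 1.0, -0.013, -0.001]
force: [-3.4, 1.1, 7.0]
grip_width: 0.0405
```

```bash
python3 -c "
from h import *
st()"
```

```text
t 5.3 pos [ 0.4796 -0.0704  0.2313] az -1.5 tilt 0.17 q [ 0.61  0.13 -0.58  1.98  0.08  1.06 -0.03] F [-3.4  1.1  7. ] M [ 0.18  1.08 -0.43] w 0.0405
```

Call:
{"method": "apply_moves", "body": {
  "motion": "0 0 -0.1 -8 -1; 0 0 -0.2 -16 -1; 0 0 -0.3 -24 -1; 0 0 -0.4 -32 -1; 0 0 -0.4 -40 -1; 0 0 -0.5 -48 -1; 0 0 -0.6 -56 -1; 0 0 -0.7 -64 -1; 0 0 -0.8 -72 -1; 0 0 -0.9 -80 -1"
}}

```text
time: 6.3
ee_pos: [0.4787, -0.071, 0.2321]
tool_rot: [-0.002, 0.774, 0.633, -0.002]
force: [-5.8, 0.2, 8.2]
grip_width: 0.0404
```

```bash
python3 -c "
from h import *
st()
for n in('side','top'):
    p,d=camera(n);cv2.imwrite(f'pics/{n}4.png',p);np.save(f'{n}4.npy',d)
p=cv2.imread('pics/side4.png');cv2.imwrite('pics/s4c.png',cv2.resize(p[200:320,240:370],None,fx=5,fy=5,interpolation=cv2.INTER_CUBIC))
"
```

```text
t 6.3 pos [ 0.4787 -0.071   0.2321] az 78.5 tilt 0.29 q [ 0.72  0.14 -0.69  1.97  0.1   1.07  1.35] F [-5.8  0.2  8.2] M [-0.06  1.37 -0.48] w 0.0404
```

View pics/s4c.png

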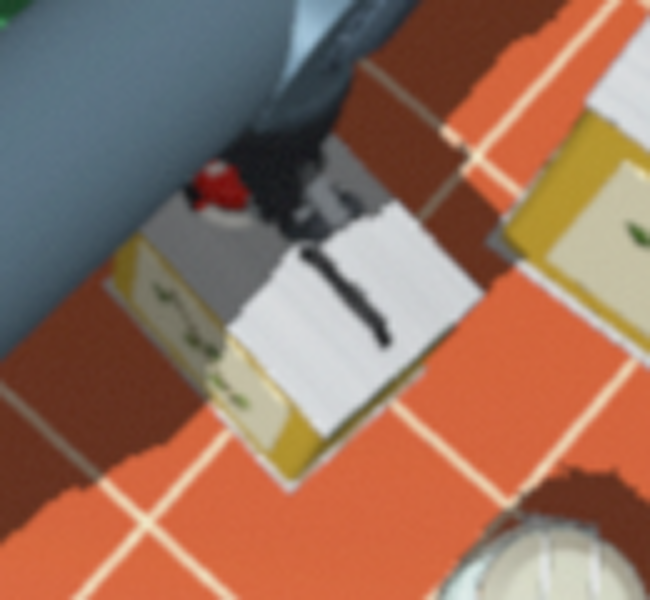

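The cap is turning with the pads, 200° so far. I'll continue to 243° (4.24 rad): past the latest thread end at 4.1 and short of the earliest stop at 4.4.

Call:
{"method": "apply_moves", "body": {
  "motion": "0 0 -0.1 -7 -1; 0 0 -0.1 -14 -1; 0 0 -0.2 -21 -1; 0 0 -0.3 -28 -1; 0 0 -0.4 -35 -1; 0 0 -0.5 -43 -1; 0 0 -0.5 -43 -1"
}}

```text
time: 7.1
ee_pos: [0.4789, -0.0718, 0.2326]
tool_rot: [-0.002, 0.49, 0.872, -0.002]
force: [-5.9, -1.3, 7.8]
grip_width: 0.0405
```

```bash
python3 -c "
from h import *
st()"
```

```text
t 7.1 pos [ 0.4789 -0.0718  0.2326] az 121.3 tilt 0.28 q [ 0.78  0.15 -0.77  1.97  0.12  1.07  2.08] F [-5.9 -1.3  7.8] M [-0.29  1.29 -0.07] w 0.0405
```

Call:
{"method": "apply_moves", "body": {
  "motion": "0 0 0 0 1; 0 0 0 0 1; 0 0 0 0 1; 0 0 0 0 1; 0 0 -25 0 1; 0 0 -50 0 1; 0 30 -65 0 1; 0 60 -65 0 0; 0 62 -65 0 -1; 0 62 -65 0 -1"
}}

```text
time: 8.1
ee_pos: [0.5336, -0.0378, 0.2967]
tool_rot: [-0.001, 0.489, 0.872, 0.0]
force: [-0.2, -0.1, -0.9]
grip_width: 0.0439
```

```bash
python3 -c "
from h import *
go([.4795,-.072,.229])
for n in('side','top'):
    p,d=camera(n);cv2.imwrite(f'pics/{n}5.png',p);np.save(f'{n}5.npy',d)
p=cv2.imread('pics/side5.png');cv2.imwrite('pics/s5c.png',cv2.resize(p[190:320,230:370],None,fx=4.5,fy=4.5,interpolation=cv2.INTER_CUBIC))
"
```

```text
t 8.1 pos [ 0.5336 -0.0378  0.2967] az 121.4 tilt 0.08 q [ 0.71  0.2  -0.8   1.79  0.15  1.22  1.99] F [-0.2 -0.1 -0.9] M [ 0.03  0.05 -0.01] w 0.0439
delta mm [ -1.1 -64.   67.7] twist None
```

View pics/s5c.png

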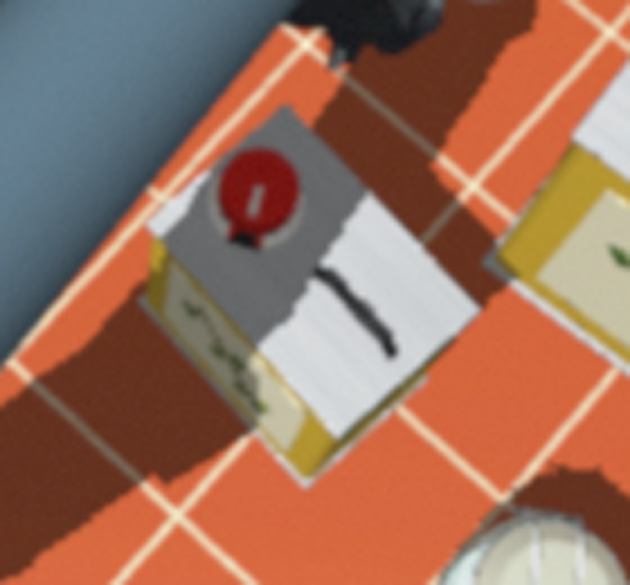

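View pics/top5.png

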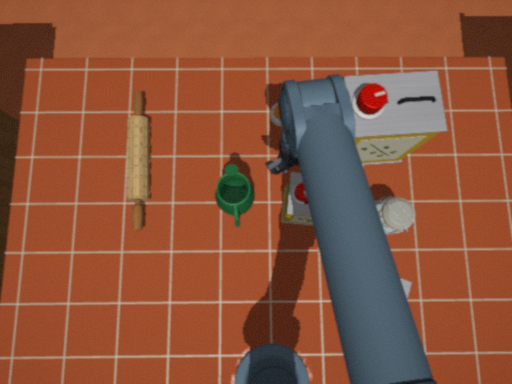

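The whole cap is visible: the bar points down in the crop, with the black hinge at (243,240), i.e. full-image (284,243). Next I'll measure the hinge azimuth, cap height and fingertip height.

```bash
python3 -c "
from h import *
p=cv2.imread('pics/side5.png');X=pts('side',np.load('side5.npy'));g=p.astype(int)
A=np.array([.4795,-.072])
m=np.zeros(p.shape[:2],bool);m[215:250,270:305]=True
b,gg,r=[g[...,i] for i in range(3)]
cap=m&(r>90)&(gg<60);top=cap&(X[...,2]>.230)
print('captop z',np.median(X[...,2][top]),X[top].mean(0),cv2.minEnclosingCircle(X[top][:,:2].astype(np.float32)))
bar=m&(gg>70)&(X[...,2]>.23)&(np.linalg.norm(X[...,:2]-A,axis=-1)<.018);c=X[bar].mean(0);print('bar',bar.sum(),c,np.degrees(np.arctan2(*(c[:2]-A)[::-1]))%360)
h=m&(g.max(-1)<40);v,u=np.argwhere(h).mean(0);B=ray('side',u,v,.214)[:2];print('hinge',h.sum(),u,v,B,np.linalg.norm(B-A),np.degrees(np.arctan2(*(B-A)[::-1]))%360)
s,R,az=st();T=s['ee_pos']
q=X.reshape(-1,3);d=np.linalg.norm(q[:,:2]-T[:2],axis=1)
k=q[(d<.04)&(q[:,2]>.24)&(q[:,2]<.5)];print('finger zmin',np.sort(k[:,2])[:10].round(4),'tcp',T[2])
"
```

```text
captop z 0.23623495503157124 [ 0.47890094 -0.0713215   0.23626695] ((0.47892728447914124, -0.07184477895498276), 0.020762793719768524)
bar 16 [ 0.47100585 -0.07492006  0.23690247] 198.97160023434552
hinge 5 283.8 242.6 [ 0.45712125 -0.08119383] 0.024193695036714993 202.33425444580385
t 8.2 pos [ 0.5326 -0.0392  0.2963] az 121.3 tilt 0.12 q [ 0.71  0.2  -0.8   1.79  0.15  1.22  1.99] F [-0.3 -0.2  0.4] M [-0.   -0.02 -0.02] w 0.0281
finger zmin [0.2812 0.2854 0.2884 0.2895 0.291  0.2927 0.2929 0.2931 0.2946 0.2967] tcp 0.2962835079931491
```

```bash
python3 -c "
from h import *
go([.5165,-.0560,.248],113)"
```

```text
t 8.2 pos [ 0.5326 -0.0392  0.2963] az 121.3 tilt 0.12 q [ 0.71  0.2  -0.8   1.79  0.15  1.22  1.99] F [-0.3 -0.2  0.4] M [-0.   -0.02 -0.02] w 0.0281
delta mm [ -6.  -22.4  48.3] twist 8.299008104086397
```

Call:
{"method": "apply_moves", "body": {
  "motion": "-3 -10 0 4 -1; -6 -22 20 8 -1; -6 -22 40 8 -1; -6 -22 48 8 -1; -6 -22 48 8 -1; -6 -22 48 8 -1"
}}

```text
time: 8.8
ee_pos: [0.5181, -0.0552, 0.2496]
tool_rot: [0.0, 0.55, 0.835, 0.0]
force: [0.8, -0.8, 0.2]
grip_width: -0.0002
```

```bash
python3 -c "
from h import *
go([.5165,-.0560,.248],113)
go([.479,-.072,.248],113)
for n in('side',):
    p,d=camera(n);cv2.imwrite(f'pics/{n}6.png',p);np.save(f'{n}6.npy',d)
p=cv2.imread('pics/side6.png');cv2.imwrite('pics/s6c.png',cv2.resize(p[190:320,230:370],None,fx=4.5,fy=4.5,interpolation=cv2.INTER_CUBIC))
X=pts('side',d);s,R,az=st();T=s['ee_pos']
q=X.reshape(-1,3);d=np.linalg.norm(q[:,:2]-T[:2],axis=1)
k=q[(d<.03)&(q[:,2]>.21)&(q[:,2]<.5)];k=k[np.argsort(k[:,2])];print('finger zmin',k[:10].round(4))
"
```

```text
t 8.8 pos [ 0.5181 -0.0552  0.2496] az 113.3 tilt 0.03 q [ 0.72  0.21 -0.77  1.87  0.16  1.12  1.87] F [ 0.8 -0.8  0.2] M [-0.01  0.01 -0.03] w -0.0002
delta mm [-0.1 -1.8  1.6] twist 0.3279439229025911
t 8.8 pos [ 0.5181 -0.0552  0.2496] az 113.3 tilt 0.03 q [ 0.72  0.21 -0.77  1.87  0.16  1.12  1.87] F [ 0.8 -0.8  0.2] M [-0.01  0.01 -0.03] w -0.0002
delta mm [  0.  -42.5   1.6] twist 0.3279439229025911
t 8.85 pos [ 0.5185 -0.055   0.25  ] az 113.3 tilt 0.09 q [ 0.72  0.21 -0.77  1.87  0.16  1.12  1.87] F [-0.1  0.9  0.7] M [ 0.02 -0.   -0.  ] w -0.0
finger zmin [[ 0.4941 -0.0605  0.2309]
 [ 0.4956 -0.0623  0.2314]
 [ 0.4923 -0.0588  0.2315]
 [ 0.4984 -0.0693  0.2321]
 [ 0.4907 -0.0538  0.2324]
 [ 0.4899 -0.064   0.2327]
 [ 0.5002 -0.0644  0.2334]
 [ 0.4993 -0.0746  0.2339]
 [ 0.4984 -0.0628  0.2341]
 [ 0.4975 -0.073   0.2345]]
```

View pics/s6c.png

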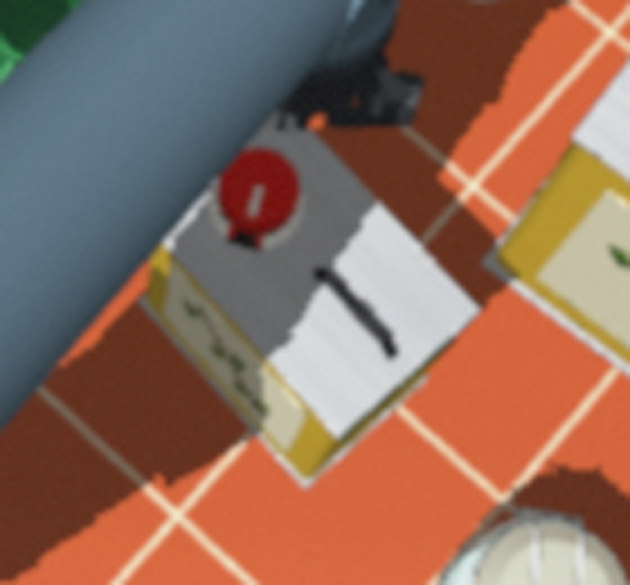

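Call:
{"method": "apply_moves", "body": {
  "motion": "0 -3 1.5 0 -1; 0 -6 1.5 0 -1; 0 -9 1.5 0 -1; 0 -12 1.5 0 -1; 0 -15 1.5 0 -1; 0 -17 1.5 0 -1; 0 -17 1.5 0 -1"
}}

```text
time: 9.55
ee_pos: [0.5068, -0.0601, 0.2506]
tool_rot: [0.004, 0.549, 0.836, 0.004]
force: [6.0, 4.0, 2.9]
grip_width: -0.0001
```

```bash
python3 -c "
from h import *
go([.479,-.072,.248],113)
p,d=camera('side');cv2.imwrite('pics/s7c.png',cv2.resize(p[190:320,230:370],None,fx=4.5,fy=4.5,interpolation=cv2.INTER_CUBIC))
"
```

```text
t 9.55 pos [ 0.5068 -0.0601  0.2506] az 113.4 tilt 0.69 q [ 0.75  0.18 -0.77  1.9   0.14  1.1   1.9 ] F [6.  4.  2.9] M [ 0.65 -1.31 -0.01] w -0.0001
delta mm [  0.1 -30.2   2.3] twist 0.3988287257321588
```

View pics/s7c.png

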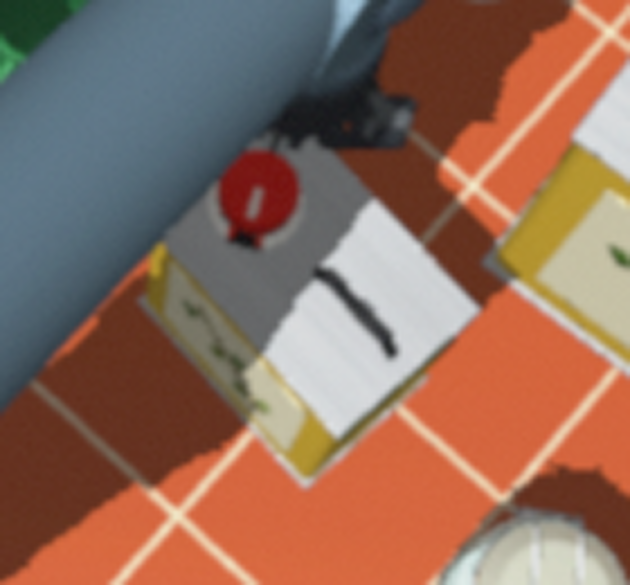

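Call:
{"method": "apply_moves", "body": {
  "motion": "0 -2 0 0 -1; 0 -4 0 0 -1; 0 -6 0 0 -1; 0 -6 0 0 -1"
}}

```text
time: 10.0
ee_pos: [0.5049, -0.061, 0.2529]
tool_rot: [0.008, 0.548, 0.836, 0.007]
force: [9.5, 4.3, 4.9]
grip_width: 0.0
```

```bash
python3 -c "
from h import *
go([.479,-.072,.248],113)
p,d=camera('side');cv2.imwrite('pics/s8c.png',cv2.resize(p[190:320,230:370],None,fx=4.5,fy=4.5,interpolation=cv2.INTER_CUBIC))
"
```

```text
t 10.0 pos [ 0.5049 -0.061   0.2529] az 113.5 tilt 1.19 q [ 0.76  0.17 -0.77  1.91  0.13  1.09  1.92] F [9.5 4.3 4.9] M [ 1.08 -2.12  0.03] w 0.0
delta mm [  0.2 -28.2   4.4] twist 0.4647464012992941
```

View pics/s8c.png

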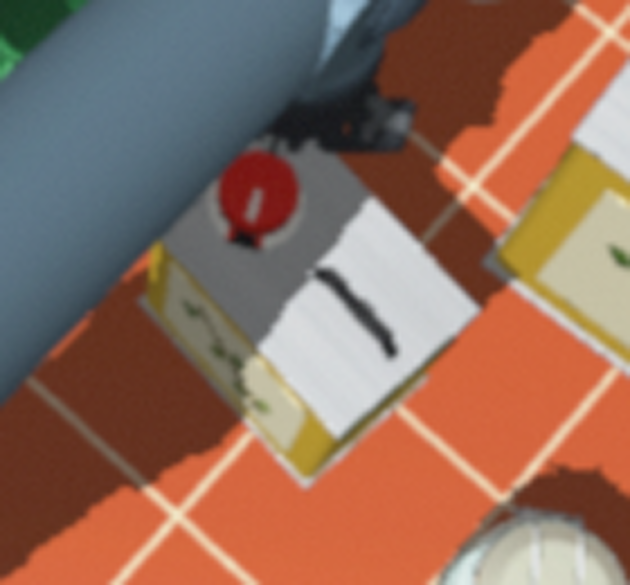

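No tip at about 10 N and the tool is riding up, so the cap may be just short of the thread end (pictures show ~233° turned). I'll regrip and unscrew a bit more.

Call:
{"method": "apply_moves", "body": {
  "motion": "0 15 0 0 -1; 0 20 -25 0 -1; 0 20 -60 0 1; 0 -10 -60 0 1; 0 -23 -60 0 1; 0 -23 -60 0 1; 0 -23 -60 0 1"
}}

```text
time: 10.75
ee_pos: [0.4754, -0.0735, 0.3075]
tool_rot: [0.0, 0.55, 0.835, -0.0]
force: [0.2, 0.6, 0.1]
grip_width: 0.0725
```

```bash
python3 -c "
from h import *
go([.479,-.0718,.232],113)"
```

```text
t 10.75 pos [ 0.4754 -0.0735  0.3075] az 113.3 tilt 0.03 q [ 0.82  0.05 -0.76  1.89  0.04  1.22  2.02] F [0.2 0.6 0.1] M [ 0.01 -0.05  0.03] w 0.0725
delta mm [ 0.2  4.  75.5] twist 0.28897607061901454
```

Call:
{"method": "apply_moves", "body": {
  "motion": "0 4 30 0 1; 0 4 55 0 1; 0 4 70 0 1; 0 4 75.5 0 1; 0 4 75.5 0 1; 0 4 75.5 0 -1; 0 4 75.5 0 -1; 0 4 75.5 0 -1; 0 4 75.5 0 -1; 0 4 75.5 0 -1"
}}

```text
time: 11.75
ee_pos: [0.48, -0.0713, 0.2332]
tool_rot: [0.001, 0.549, 0.836, 0.0]
force: [-0.5, 2.1, 4.0]
grip_width: 0.0404
```

```bash
python3 -c "
from h import *
go([.479,-.0718,.232],113)"
```

```text
t 11.75 pos [ 0.48   -0.0713  0.2332] az 113.4 tilt 0.09 q [ 0.78  0.15 -0.77  1.97  0.12  1.07  1.94] F [-0.5  2.1  4. ] M [ 0.24  0.22 -0.05] w 0.0404
delta mm [-0.1 -1.1  1.2] twist 0.3527722824346142
```

Call:
{"method": "apply_moves", "body": {
  "motion": "0 0 0 -5 -1; 0 0 -0.1 -10 -1; 0 0 -0.2 -15 -1; 0 0 -0.3 -20 -1; 0 0 -0.3 -25 -1"
}}

```text
time: 12.25
ee_pos: [0.4798, -0.071, 0.2334]
tool_rot: [0.0, 0.355, 0.935, 0.001]
force: [-1.5, 3.8, 5.2]
grip_width: 0.0408
```

```bash
python3 -c "
from h import *
st()"
```

```text
t 12.25 pos [ 0.4798 -0.071   0.2334] az 138.4 tilt 0.08 q [ 0.82  0.16 -0.81  1.97  0.13  1.07  2.37] F [-1.5  3.8  5.2] M [ 0.47  0.36 -0.41] w 0.0408
```

Call:
{"method": "apply_moves", "body": {
  "motion": "0 0 -0.3 -25 1; 0 0 -0.3 -25 1; 0 0 -0.3 -25 1; 0 0 -25 -25 1; 0 0 -50 -25 1; 0 18 -65 -25 1; 0 40 -65 -25 -1; 0 45 -65 -25 -1; 0 45 -65 -25 -1"
}}

```text
time: 13.15
ee_pos: [0.5091, -0.0376, 0.297]
tool_rot: [-0.0, 0.144, 0.99, 0.0]
force: [0.4, -0.0, 0.8]
grip_width: 0.044
```

```bash
python3 -c "
from h import *
st()
p,d=camera('side');cv2.imwrite('pics/side9.png',p);cv2.imwrite('pics/s9c.png',cv2.resize(p[190:320,230:370],None,fx=4.5,fy=4.5,interpolation=cv2.INTER_CUBIC))
X=pts('side',d);g=p.astype(int);A=np.array([.479,-.0718])
m=np.zeros(p.shape[:2],bool);m[215:250,270:305]=True
b,gg,r=[g[...,i] for i in range(3)]
top=m&(r>90)&(gg<60)&(X[...,2]>.230)
print('captop z',np.median(X[...,2][top]))
bar=m&(gg>70)&(X[...,2]>.23)&(np.linalg.norm(X[...,:2]-A,axis=-1)<.018);c=X[bar].mean(0);print('bar',bar.sum(),c,np.degrees(np.arctan2(*(c[:2]-A)[::-1]))%360)
h=m&(g.max(-1)<45);v,u=np.argwhere(h).mean(0);B=ray('side',u,v,.2145)[:2];print('hinge',h.sum(),u,v,B,np.linalg.norm(B-A),np.degrees(np.arctan2(*(B-A)[::-1]))%360)
a=np.radians(228-180);go([.479+.042*np.cos(a),-.0718+.042*np.sin(a),.247],138)
"
```

```text
t 13.15 pos [ 0.5091 -0.0376  0.297 ] az 163.4 tilt 0.05 q [ 0.87  0.17 -0.95  1.83  0.15  1.21  2.73] F [ 0.4 -0.   0.8] M [ 0.02 -0.    0.01] w 0.044
captop z 0.23892357492804117
bar 16 [ 0.47276379 -0.07872015  0.23830039] 227.975835851045
hinge 8 288.375 243.25 [ 0.46320067 -0.09033522] 0.02435514815510647 229.55588516616157
t 13.2 pos [ 0.5085 -0.0385  0.2966] az 163.4 tilt 0.1 q [ 0.87  0.17 -0.95  1.84  0.15  1.21  2.73] F [-1.1 -0.5  0.2] M [0.01 0.07 0.02] w 0.0364
delta mm [ 0.7 -2.3 49.6] twist 25.36210104350232
```

View pics/s9c.png

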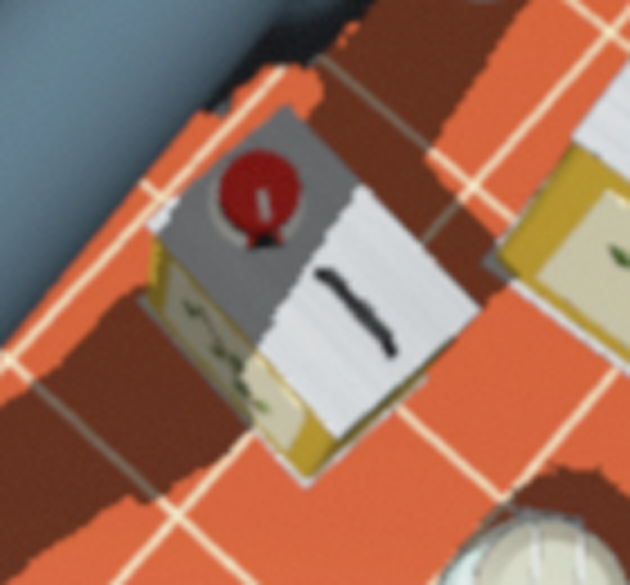

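The last call carried an extra −25° twist by mistake, but the pads were already opening. The hinge is at 228–229°, as planned. I'll twist back and push again.

Call:
{"method": "apply_moves", "body": {
  "motion": "0 0 0 8 -1; 0 -1 15 16 -1; 0 -2 35 25 -1; 0 -2 48 25 -1; 0 -2 50 25 -1; 0 -2 50 25 -1"
}}

```text
time: 13.8
ee_pos: [0.5081, -0.0405, 0.2469]
tool_rot: [-0.001, 0.355, 0.935, -0.0]
force: [-0.5, -0.5, 0.2]
grip_width: -0.0002
```

```bash
python3 -c "
from h import *
go([.479,-.0718,.247],138)"
```

```text
t 13.8 pos [ 0.5081 -0.0405  0.2469] az 138.4 tilt 0.08 q [ 0.81  0.22 -0.89  1.9   0.19  1.11  2.26] F [-0.5 -0.5  0.2] M [-0.02 -0.05 -0.02] w -0.0002
delta mm [  1.  -42.8  -0.1] twist 0.42194996715844013
```

Call:
{"method": "apply_moves", "body": {
  "motion": "1 -4 0 0 -1; 1 -8 0 0 -1; 1 -11 0 0 -1; 1 -14 0 0 -1; 1 -17 0 0 -1; 1 -20 0 0 -1; 1 -20 0 0 -1"
}}

```text
time: 14.5
ee_pos: [0.4985, -0.0507, 0.2501]
tool_rot: [0.004, 0.355, 0.935, 0.004]
force: [3.8, 5.8, 3.6]
grip_width: 0.0001
```

```bash
python3 -c "
from h import *
go([.479,-.0718,.247],138)
p,d=camera('side');cv2.imwrite('pics/s10c.png',cv2.resize(p[190:320,230:370],None,fx=4.5,fy=4.5,interpolation=cv2.INTER_CUBIC))
"
```

```text
t 14.5 pos [ 0.4985 -0.0507  0.2501] az 138.5 tilt 0.62 q [ 0.85  0.18 -0.89  1.92  0.15  1.1   2.31] F [3.8 5.8 3.6] M [ 1.27 -1.01  0.07] w 0.0001
delta mm [  0.6 -28.7   2.8] twist 0.46496101636424214
```

View pics/s10c.png

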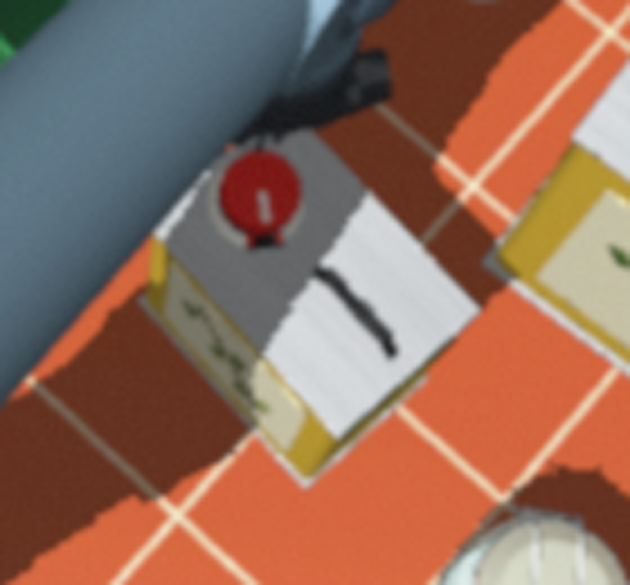

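The tip is camming on the cap's top edge (+z reaction), which cancels the tipping moment. I'll push on the side wall lower down and then raise, so friction and the push both tip it.

Call:
{"method": "apply_moves", "body": {
  "motion": "0 14 0 0 -1; 0 14 9 0 -1; 0 14 9 0 -1; 0 6 9 0 -1; 0 2 9 0 -1; 0 -2 9 0 -1; 0 -6 9 0 -1; 0 -6 9 0 -1"
}}

```text
time: 15.35
ee_pos: [0.4973, -0.0506, 0.2428]
tool_rot: [0.006, 0.354, 0.935, 0.008]
force: [8.5, 13.2, 4.4]
grip_width: 0.0003
```

```bash
python3 -c "
from h import *
go([.479,-.0718,.247],138)"
```

```text
t 15.35 pos [ 0.4973 -0.0506  0.2428] az 138.6 tilt 1.21 q [ 0.85  0.18 -0.89  1.93  0.15  1.08  2.32] F [ 8.5 13.2  4.4] M [ 2.93 -1.76 -0.05] w 0.0003
delta mm [ -0.3 -27.9  -4.8] twist 0.5800033555264008
```

Call:
{"method": "apply_moves", "body": {
  "motion": "0 0 -4 0 -1; 0 0 -8 0 -1; 0 -1 -12 0 -1; 0 -2 -16 0 -1"
}}

```text
time: 15.75
ee_pos: [0.4926, -0.0564, 0.2572]
tool_rot: [0.003, 0.354, 0.935, 0.004]
force: [3.3, 6.3, 3.8]
grip_width: -0.0002
```

```bash
python3 -c "
from h import *
go([.479,-.0718,.247],138)
p,d=camera('side');cv2.imwrite('pics/s11c.png',cv2.resize(p[190:320,230:370],None,fx=4.5,fy=4.5,interpolation=cv2.INTER_CUBIC))
"
```

```text
t 15.75 pos [ 0.4926 -0.0564  0.2572] az 138.5 tilt 0.59 q [ 0.87  0.16 -0.89  1.92  0.13  1.11  2.34] F [3.3 6.3 3.8] M [ 1.28 -0.66 -0.05] w -0.0002
delta mm [  0.1 -20.7  10. ] twist 0.48297490964785084
```

View pics/s11c.png

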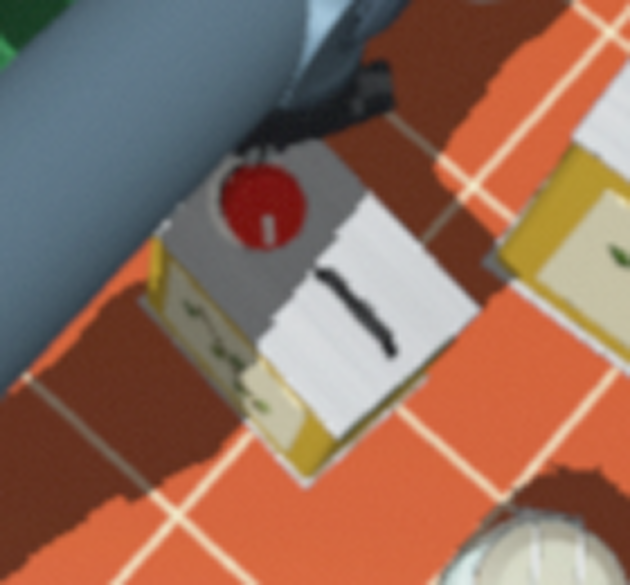

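It is tipping. I'll keep pushing toward the hinge.

Call:
{"method": "apply_moves", "body": {
  "motion": "0 -3 -1 0 -1; 0 -7 -2 0 -1; 0 -11 -2 0 -1; 0 -15 -2 0 -1; 0 -19 -2 0 -1; 0 -23 -2 0 -1"
}}

```text
time: 16.4
ee_pos: [0.4842, -0.0687, 0.2653]
tool_rot: [0.01, 0.353, 0.936, 0.009]
force: [5.3, 16.2, 25.0]
grip_width: -0.0
```

```bash
python3 -c "
from h import *
go([.479,-.0718,.247],138)
p,d=camera('side');cv2.imwrite('pics/s12c.png',cv2.resize(p[190:320,230:370],None,fx=4.5,fy=4.5,interpolation=cv2.INTER_CUBIC))
"
```

```text
t 16.4 pos [ 0.4842 -0.0687  0.2653] az 138.6 tilt 1.48 q [ 0.91  0.12 -0.89  1.94  0.09  1.11  2.41] F [ 5.3 16.2 25. ] M [ 3.25 -1.1  -0.  ] w -0.0
delta mm [ 2.  -6.2 18.1] twist 0.6486535828913418
```

View pics/s12c.png

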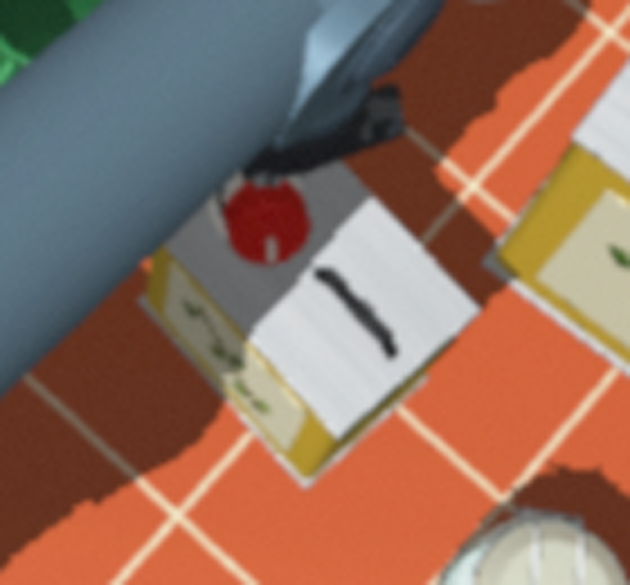

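The fingertip now rides on the sloping wall (25 N up). I'll back out, go lower below the lifted rim, and push the rim with the vertical finger face.

Call:
{"method": "apply_moves", "body": {
  "motion": "0 15 -4 0 -1; 0 35 -4 0 -1; 0 49 -2 0 -1; 0 49 4 0 -1; 0 49 8 0 -1; 0 49 8 0 -1"
}}

```text
time: 17.05
ee_pos: [0.5048, -0.0426, 0.2469]
tool_rot: [-0.001, 0.357, 0.934, -0.001]
force: [0.1, -0.1, -0.5]
grip_width: -0.0001
```

```bash
python3 -c "
from h import *
go([.479,-.0718,.248],138)
p,d=camera('side');cv2.imwrite('pics/s13c.png',cv2.resize(p[190:320,230:370],None,fx=4.5,fy=4.5,interpolation=cv2.INTER_CUBIC))
X=pts('side',d);g=p.astype(int);A=np.array([.479,-.0718])
m=np.zeros(p.shape[:2],bool);m[215:255,270:305]=True
t=m&(g[...,2]>80)&(g[...,1]<60)&(X[...,2]>.215)
q=X[t]; a=np.radians(228.5);u=np.array([np.cos(a),np.sin(a)])
rad=(q[:,:2]-A)@u; print('radial',rad.min(),rad.max(),'z',q[:,2].min(),q[:,2].max())
f=np.polyfit(rad,q[:,2],1);print('slope deg',np.degrees(np.arctan(f[0])))
"
```

```text
t 17.05 pos [ 0.5048 -0.0426  0.2469] az 138.2 tilt 0.2 q [ 0.82  0.21 -0.89  1.9   0.18  1.12  2.26] F [ 0.1 -0.1 -0.5] M [-0.03  0.06 -0.  ] w -0.0001
delta mm [ -0.2 -39.   -1. ] twist 0.21492691416770526
radial -0.03227197202997575 0.29943334145642475 z 0.23116737359875342 1.369891971631688
slope deg 73.26625587085526
```

View pics/s13c.png

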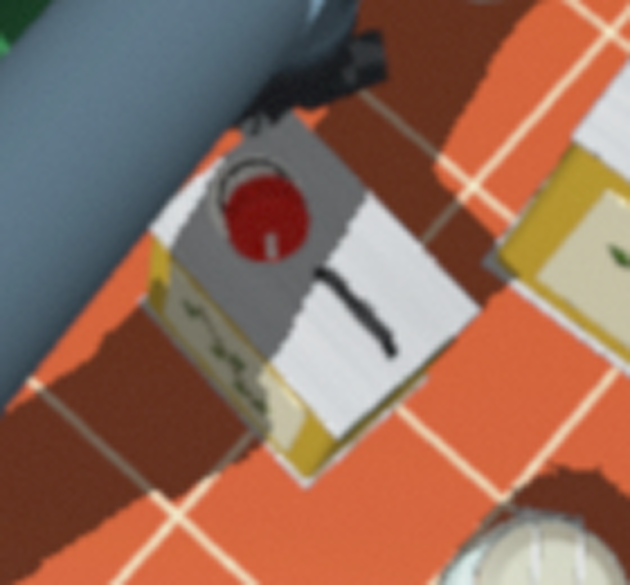

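Call:
{"method": "apply_moves", "body": {
  "motion": "0 -5 -1.5 0 -1; 0 -10 -1.5 0 -1; 0 -15 -1.5 0 -1; 0 -20 -1.5 0 -1; 0 -25 -1.5 0 -1; 0 -30 -1.5 0 -1"
}}

```text
time: 17.7
ee_pos: [0.4866, -0.0635, 0.25]
tool_rot: [0.0, 0.356, 0.935, 0.0]
force: [1.4, 2.1, 1.4]
grip_width: 0.0001
```

```bash
python3 -c "
from h import *
go([.479,-.0718,.248],138)
p,d=camera('side');cv2.imwrite('pics/s14c.png',cv2.resize(p[190:320,230:370],None,fx=4.5,fy=4.5,interpolation=cv2.INTER_CUBIC))
"
```

```text
t 17.7 pos [ 0.4866 -0.0635  0.25  ] az 138.3 tilt 0.05 q [ 0.88  0.16 -0.89  1.94  0.14  1.11  2.35] F [1.4 2.1 1.4] M [ 0.27 -0.17  0.02] w 0.0001
delta mm [  0.2 -11.2   2. ] twist 0.31334655377855825
```

View pics/s14c.png

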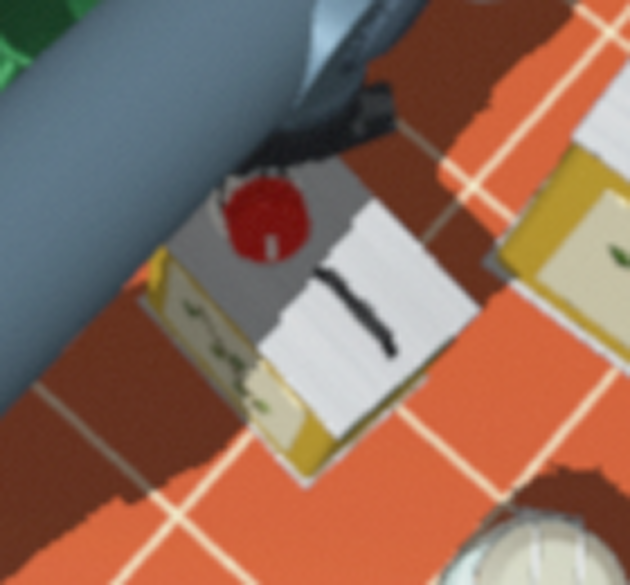

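Just in contact, with only 2.5 N at z 0.250. I'll keep pushing.

Call:
{"method": "apply_moves", "body": {
  "motion": "0 -4 0 0 -1; 0 -8 0 0 -1; 0 -12 0 0 -1; 0 -16 0 0 -1; 0 -20 0 0 -1"
}}

```text
time: 18.25
ee_pos: [0.473, -0.0786, 0.2498]
tool_rot: [-0.0, 0.356, 0.935, -0.0]
force: [0.0, 0.6, 0.7]
grip_width: -0.0001
```

```bash
python3 -c "
from h import *
go([.479,-.0718,.248],138)
p,d=camera('side');cv2.imwrite('pics/s15c.png',cv2.resize(p[190:320,230:370],None,fx=4.5,fy=4.5,interpolation=cv2.INTER_CUBIC))
"
```

```text
t 18.25 pos [ 0.473  -0.0786  0.2498] az 138.3 tilt 0.02 q [ 0.92  0.13 -0.88  1.96  0.11  1.1   2.4 ] F [0.  0.6 0.7] M [ 0.1  -0.11 -0.  ] w -0.0001
delta mm [0.  9.1 1.8] twist 0.3238521004890629
```

View pics/s15c.png

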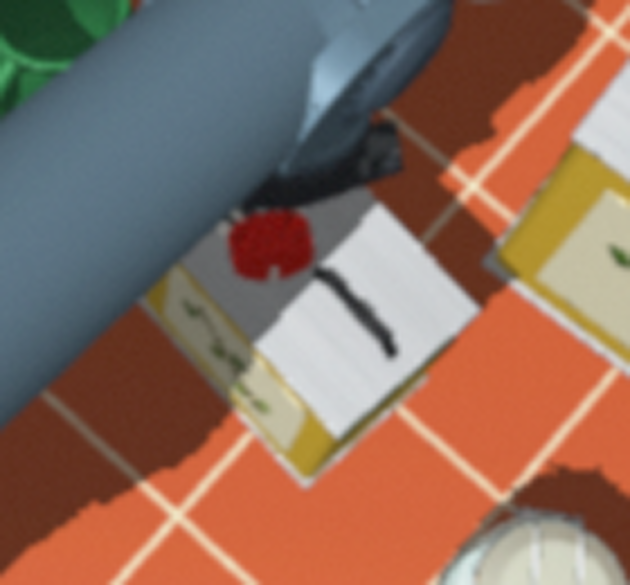

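Call:
{"method": "apply_moves", "body": {
  "motion": "0 -4 0 0 -1; 0 -8 0 0 -1; 0 -12 0 0 -1; 0 -16 0 0 -1; 0 -20 0 0 -1; 0 -24 0 0 -1"
}}

```text
time: 18.9
ee_pos: [0.458, -0.0953, 0.2501]
tool_rot: [0.001, 0.356, 0.935, 0.001]
force: [4.1, 5.7, -0.3]
grip_width: 0.0001
```

```bash
python3 -c "
from h import *
go([.479,-.0718,.248],138)
p,d=camera('side');cv2.imwrite('pics/s16c.png',cv2.resize(p[190:320,230:370],None,fx=4.5,fy=4.5,interpolation=cv2.INTER_CUBIC))
"
```

```text
t 18.9 pos [ 0.458  -0.0953  0.2501] az 138.3 tilt 0.16 q [ 0.96  0.09 -0.87  1.99  0.08  1.09  2.47] F [ 4.1  5.7 -0.3] M [ 1.32 -0.97  0.02] w 0.0001
delta mm [-0.1 31.6  2.2] twist 0.3347336970621768
```

View pics/s16c.png

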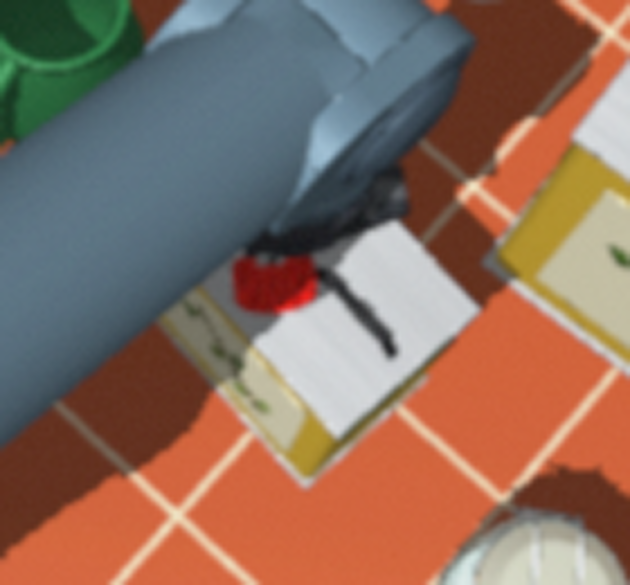

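Call:
{"method": "apply_moves", "body": {
  "motion": "0 -3 0 0 -1; 0 -6 0 0 -1; 0 -9 0 0 -1; 0 -12 0 0 -1"
}}

```text
time: 19.35
ee_pos: [0.4554, -0.098, 0.2521]
tool_rot: [0.005, 0.353, 0.935, 0.007]
force: [11.5, 14.1, -0.7]
grip_width: -0.0002
```

```bash
python3 -c "
from h import *
go([.479,-.0718,.248],138)
p,d=camera('side');cv2.imwrite('pics/s17c.png',cv2.resize(p[190:320,230:370],None,fx=4.5,fy=4.5,interpolation=cv2.INTER_CUBIC))
"
```

```text
t 19.35 pos [ 0.4554 -0.098   0.2521] az 138.6 tilt 0.98 q [ 0.98  0.08 -0.86  1.99  0.05  1.08  2.51] F [11.5 14.1 -0.7] M [ 3.05 -2.49  0.07] w -0.0002
delta mm [-0.3 35.2  4.6] twist 0.5979439613862212
```

View pics/s17c.png

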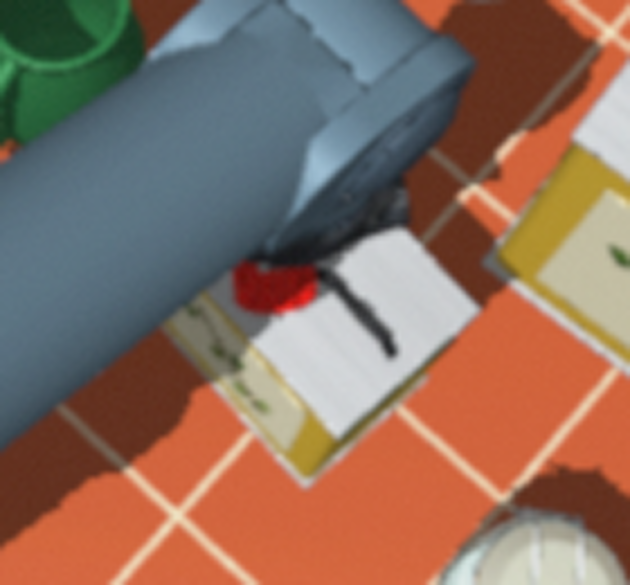

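Force went up to 18 N with little motion, so it's probably at the stop. I'll retreat clear of the view and measure the cap's angle.

Call:
{"method": "apply_moves", "body": {
  "motion": "0 20 0 0 -1; 0 20 -30 0 -1; 0 20 -70 0 -1; 0 60 -80 0 -1; 0 100 -80 0 -1; 0 130 -80 0 -1; 0 140 -80 0 -1; 0 140 -80 0 -1"
}}

```text
time: 20.2
ee_pos: [0.5424, 0.0002, 0.3295]
tool_rot: [-0.001, 0.354, 0.935, -0.0]
force: [-0.5, -0.2, 0.0]
grip_width: 0.0001
```

```bash
python3 -c "
from h import *
st()
for n in('side','top'):
    p,d=camera(n);cv2.imwrite(f'pics/{n}18.png',p);np.save(f'{n}18.npy',d)
p=cv2.imread('pics/side18.png');cv2.imwrite('pics/s18c.png',cv2.resize(p[190:320,230:370],None,fx=4.5,fy=4.5,interpolation=cv2.INTER_CUBIC))
"
```

```text
t 20.2 pos [5.424e-01 2.000e-04 3.295e-01] az 138.5 tilt 0.09 q [ 0.77  0.23 -0.96  1.72  0.19  1.29  2.19] F [-0.5 -0.2  0. ] M [-0.05  0.04  0.03] w 0.0001
```

View pics/s18c.png

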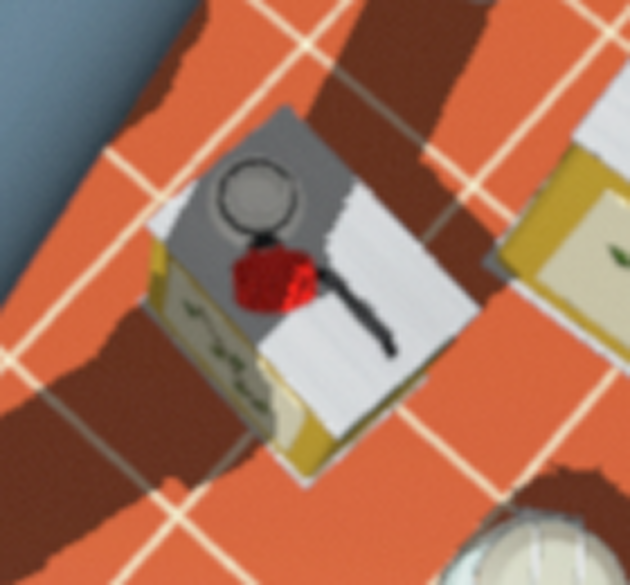

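View pics/top18.png

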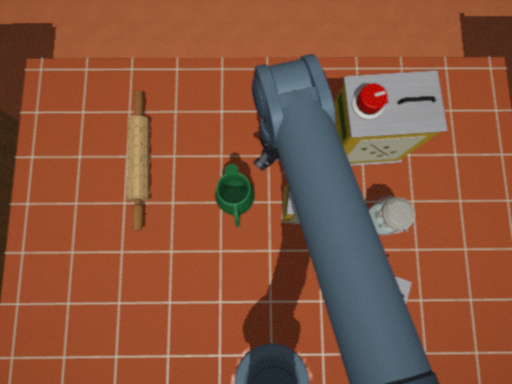

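```bash
python3 -c "
from h import *
p=cv2.imread('pics/side18.png');X=pts('side',np.load('side18.npy'));g=p.astype(int)
A=np.array([.479,-.0718]);a=np.radians(228.5);u=np.array([np.cos(a),np.sin(a)]);w=np.array([-u[1],u[0]])
m=np.zeros(p.shape[:2],bool);m[238:264,278:304]=True
t=m&(g[...,2]>80)&(g[...,1]<75)&(X[...,2]>.19)&(X[...,2]<.3)
q=X[t];r=((q[:,:2]-A)@u-.026)*1000;l=(q[:,:2]-A)@w*1000;z=(q[:,2]-.2148)*1000
print(t.sum(),'lat',l.min().round(1),l.max().round(1))
c=abs(l)<9
o=np.argsort(z[c])[::-1]
print(np.c_[r[c],z[c],l[c]][o].round(1)[::4].tolist())
for th in (100,105,110,115,120.3):
  T=np.radians(th)
  P=[]
  for x,zz in((-47,2),(-47,24),(-5,24),(-5,2)):
    # rotate about hinge: opening takes far side up: angle
    P.append((x*np.cos(T)+zz*np.sin(T), -x*np.sin(T)+zz*np.cos(T)))
  W=[np.r_[A+u*(.026+k[0]/1000),.2148+k[1]/1000] for k in P]
  print(th,np.round(P,1).tolist(),proj('side',W).round(1).tolist())
vv,uu=np.where(t);print('mask rows',vv.min(),vv.max(),'cols',uu.min(),uu.max())
"
```

```text
244 lat -19.3 28.3
[[24.1, 39.3, 0.4], [25.5, 37.1, -4.2], [24.3, 36.6, 7.5], [22.9, 36.0, -3.8], [25.4, 35.4, -1.8], [27.6, 34.8, -2.0], [22.8, 34.1, -1.4], [34.0, 33.7, -5.1], [29.1, 33.2, -6.7], [26.4, 32.7, -8.7], [35.9, 31.5, -5.2], [30.9, 31.0, -6.8], [38.6, 29.9, 1.6], [38.8, 29.5, 3.9], [40.3, 29.2, -3.2], [38.6, 27.7, 6.4], [34.7, 26.7, -7.0], [38.8, 24.0, -7.3], [12.8, 4.9, -7.4], [3.5, 3.8, -1.4], [4.3, 3.2, 8.1], [13.7, 2.3, 7.0], [5.2, 1.9, -3.9], [11.1, 1.4, 7.4], [6.9, 0.8, -8.8], [0.7, -0.6, 6.5], [7.1, -1.2, -1.5], [34.1, -14.9, 5.7], [32.5, -18.0, -3.5]]
100 [[10.1, 45.9], [31.8, 42.1], [24.5, 0.8], [2.8, 4.6]] [[290.3, 243.4], [291.4, 253.0], [289.6, 253.9], [288.6, 244.6]]
105 [[14.1, 44.9], [35.3, 39.2], [24.5, -1.4], [3.2, 4.3]] [[290.5, 245.2], [291.5, 254.8], [289.5, 254.1], [288.6, 244.8]]
110 [[18.0, 43.5], [38.6, 36.0], [24.3, -3.5], [3.6, 4.0]] [[290.6, 247.0], [291.5, 256.5], [289.5, 254.2], [288.6, 245.0]]
115 [[21.7, 41.8], [41.6, 32.5], [23.9, -5.6], [3.9, 3.7]] [[290.8, 248.7], [291.6, 258.1], [289.4, 254.2], [288.6, 245.1]]
120.3 [[25.4, 39.6], [44.4, 28.5], [23.2, -7.8], [4.2, 3.3]] [[290.9, 250.5], [291.6, 259.7], [289.3, 254.2], [288.6, 245.3]]
mask rows 244 259 cols 281 300
```

```bash
python3 -c "
from h import *
for n in('side','top'):
    a=cv2.imread(f'pics/{n}0.png').astype(int);b=cv2.imread(f'pics/{n}18.png').astype(int)
    print(n,{k:np.abs(a-b).max(-1)[y0:y1,x0:x1].mean().round(1) for k,(x0,x1,y0,y1) in (dict(jug=(220,265,170,226),timer=(325,352,163,190),jar=(325,370,302,347),pin=(150,250,70,170)) if n=='side' else dict(jug=(215,254,165,224),timer=(270,295,100,127),jar=(382,416,196,236),pin=(125,152,90,230))).items()})
"
```

```text
side {'jug': np.float64(83.7), 'timer': np.float64(80.5), 'jar': np.float64(29.9), 'pin': np.float64(14.4)}
top {'jug': np.float64(5.3), 'timer': np.float64(87.5), 'jar': np.float64(15.5), 'pin': np.float64(4.5)}
```

View pics/side18.png

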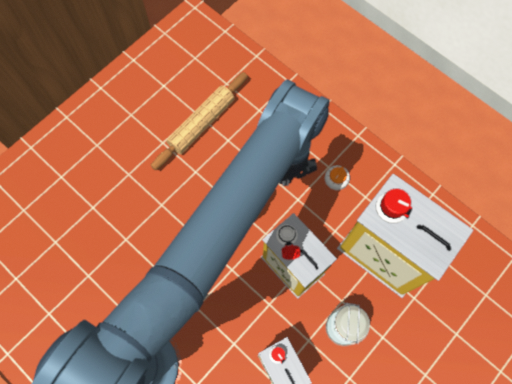

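Timer (338,178), jar (348,324) and pin are at their first-picture places in the side view, and the jug is unchanged in the top view. The higher pixel differences come from the arm or its shadow covering those areas. The arm is clear and touching nothing, so I'm handing in.

```bash
python3 -c "
from h import *
st();print(close_job())"
```

```text
t 20.3 pos [ 0.5416 -0.0023  0.3292] az 138.2 tilt 0.16 q [ 0.77  0.23 -0.95  1.72  0.19  1.29  2.19] F [ 0.3  0.2 -0.6] M [-0.02  0.04  0.04] w 0.0006
the job is handed in; nothing more can be done
None
```

The middle tin is open: I unscrewed its cap about 260° anticlockwise in two grips, tipped it back to its stop with the closed fingers, and backed the arm off. The job took 20.3 s of the 72 s.

- **Cap angle:** in the last depth picture the cap's rim matches a tip of about 120° (2.1 rad, the stop). The mouth is uncovered, and the push had risen to 18 N with almost no further motion.
- **Forces:** in the readings at the end of each move, the wrist force stayed under about 31 N. At the end the tool force was about 0 and nothing was being touched.
- **Bystanders:** the timer, jar and rolling pin are at their first-picture places in the side view. The jug was covered by the arm there, but its top-view area is unchanged. Raw pixel differences were high for the jug and jar (side view) and the timer (both views). I put that down to the arm or its shadow covering them.

**What went wrong on the way:**
- The first tipping push did not move the cap at about 10 N, so I turned it another 25° to be sure it was off the thread.
- The next push rode up on the cap's top edge, so I pushed lower on its side and then under the lifted rim.
- One call also carried an extra 25° twist by mistake as the jaws opened. The hinge measured 228–229° afterwards, as planned.

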